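Hold a bone sample in the scanner slot

TASK

Take the tall flat bone bar out of the wooden rack with a light grip (old bone marks easily) and lower it upright through the narrow slot in the scanner's lid, without forcing it against the lid, until its lower end is about 40 mm below the top of the lid. Finish while still holding it there, still and hanging free in the slot for the scan: do not let go. Leave the other samples in their wells and everything else on the table where it is.

Things in the scene. Friction and masses are not known exactly. Their poses are not given: they have to be found in the camera images.
- bar_mid (a point): Centre of the sample to be scanned: flat bone bar 26 mm wide (its y), 10 mm thick (its x), 110 mm tall (its z, up), about 55 g, the tallest sample. It stands in a rack well, the upper 85 mm clear. Grip it across its thickness within its upper 50 mm, so that the lower part is free to enter the slot. More than about 50 N a side marks the bone; 20 to 30 N carries it well.
- bar_foot (a point): Centre of the lower end face of the same bar, 55 mm below its centre; same axes.
- slot (a point): Centre of the slot's mouth, in the top face of the scanner's white lid, 120 mm above the table. The slot is 30 mm long along this point's y and 14 mm wide along its x (2 mm free on every side of the bar), straight down through the 6 mm lid; z is up. Below the lid is an empty space, its floor 90 mm below the lid's top.
- scanner: Fixed closed box, 200 x 200 mm and 120 mm high, with clear sides, aluminium corners and a white lid with the slot in its middle. Origin at the centre of its underside. On the left or the right of the table, turned by up to about 30 degrees.
- rack: Fixed light wooden block, 70 mm (x) x 220 mm (y) x 35 mm high, origin at the centre of its underside. Three equal wells in a row along its y at -70, 0 and +70 mm, each 30 mm (y) x 14 mm (x), 25 mm deep. Which sample stands in which well varies.
- short_mid (a point): Centre of a short bone bar, 26 x 10 mm and 60 mm tall, standing in another well. Leave it there.
- round_mid (a point): Centre of a round bone pin, 13 mm in diameter and 76 mm tall, standing in another well. Leave it there.
- longbone: Brown long bone, about 285 mm long (its x), 36 mm high, lying on a paper sheet at the far side. Bystander.
- brush: Brush lying on the table near the robot, along its x, about 30 mm high at most. Bystander.
- jar: Small clear jar, 48 mm in diameter, 60 mm high, in the middle, between the rack and the scanner; origin under it. Bystander.
- tray: White tray with bone fragments, 140 x 200 mm, 25 mm high, at the right; origin under its centre. Bystander.
- caliper: Caliper lying flat, 200 mm long, 12 mm high, at the near right. Bystander.
Not all that is in view belongs to the job. Leave any red look-alike of the part that bears bar_mid alone. What is shaped like the rack but green is not meant.

How it is judged:
By the outcome, as a careful person would: the job done as asked, in the order asked, and still so for the second after the job is handed in, while the arm keeps its last pose, push and grip.
It also fails if it takes over 58 s, if anything falls off the work surface, if the arm or the gripper's body presses on something with over 40 N, if the wrist force passes 120 N, or if a joint passes its speed limit or range.

ROBOT

A 6-joint arm with a two-finger parallel gripper is mounted at the origin on the work surface. World frame = base frame: x ahead of the robot, y to its left, z up, the work surface at z = 0. Lengths are in m, angles in rad, forces in N, time in s.
With the tool pointing down it reaches from about 0.35 to 0.975 m from the base axis. Payload 4.9 kg.
Tool frame: the origin (TCP) lies midway between the tips of the shut fingers; the grasp point (between the pads) lies ctrl.tcp_to_grasp behind it (ctrl.tcp_to_grasp is the distance from the TCP to the grasp point, in m); z points along the fingers, y is the direction in which the jaws open and shut (so a half turn about z gives the same grasp; the last joint's range is limited). The gripper opens to 85 mm and grips with 20 to 120 N. Pads are 22 mm wide; open, the fingers measure 114 mm over their backs; the gripper's body (76 mm by 85 mm) begins 54 mm behind the grasp point. The pads swing forward as they close: fully open they stand 13 mm farther back than shut.
Start: joints at [-1.385, 0.053, 1.613, -0, 1.476, -0.119], TCP at [0.188, -0.596, 0.231] pointing down, gripper open.
Joint ranges: [-3.01, 3.01], [-1.01, 2.22], [0.06, 2.58], [-1.02, 4.17], [0.09, 2.62], [-3.14, 3.14]. Speed limits (rad/s): [2.57, 2.57, 3.14, 3.14, 3.14, 3.14].

INTERFACE

Orientations are given as a rotation vector (axis times angle).
In Python, from station import ctrl, get_image, calibration, finish_job, models gives the robot as it stands.
- The arm moves only by the shell command python3 -m creep 'ROWS' [FORCE]. ROWS is JSON, a list of rows, each a list of 7 numbers: the opening, from 0 (shut) to 1 (fully open), then the shift along the tool's x, y, z in m, then the turn, a rotation vector about the tool's x, y, z in degrees. A call has 1 to 20 rows; each row shifts and turns the commanded pose from where the row before left it, along the tool's axes as they then stand; what a row does not reach is not made up. A row lasts 1/10 s, in which the tool goes at most 50 mm and 8.59 degrees, less where a joint would pass 70% of its speed; a pose out of reach is approached as far as the arm can. A call with a gripper value outside its range is refused whole. The fingers move at their own pace and stop on an object; FORCE is the grip in N (left out, the last holds). Time passes only in rows, so rows that do not move let the fingers close. It gives the time, the measured TCP pose, the force and the opening at its end, in the units of the state.
- ctrl.get_obs(): the state, without advancing time (a new reading comes with each control period).
- get_image(name): name is "side" or "top" or "wrist"; returns the picture (420x560x3 uint8, red, green, blue); there is no depth.
- calibration(name): a dict with "mtx" (3x3 intrinsics, pixels), "R" (3x3) and "t" (3): a world point X has camera coordinates R X + t. Camera axes: x right, y down, z forward; pixel columns grow to the right and rows downward; lengths in m; the calibration is good to about 2 mm. A picture is of the moment at which its call begins: read the wrist's pose just before it. calibration takes no time and is no camera call; for the wrist camera it gives the pose at the moment of the call.
- finish_job(): hands the job in, once; it reports no verdict.
Trained networks look in the newest picture that a camera, given by its name, has taken for a name from the list of things; names that differ only in an ending like _2 or _b are one class to them, and where a whole thing is asked for, a point or a joint stands for the part that bears it (a point fixed in the world has none). Each returns a list of dicts, best first, with "conf" (0 to 1); they miss things now and then, are a little off and sometimes report something else, mostly with a low value. They report only what shows in the picture. A call takes as long as a camera call. They do not tell look-alikes from the thing itself.
- models.search_frame(camera, name): "extent" ([left, top, right, bottom] in pixels, round what is visible of it).
The state is a dict: "t": time; "q": joint angles; "dq": joint speeds; "effort": joint torques, N m; "tool_pos": TCP position; "tool_rot": TCP orientation; "contact_force": force on the tool from outside, world axes, zero at the start; "wrist_torque": the same for the moment, N m; "opening": finger opening in m.
Only numpy, scipy, OpenCV 4.12 (cv2) and the standard library are available. Lean on these libraries where they do the work, as an engineer would, in place of code of your own. Each camera call takes 0.05 s, during which the arm holds its last target. There are 200 camera calls.

## Working session

There is one attempt and no reset: what is moved stays moved. The work goes in short steps, Python scripts to look and compute and a shell command to move; the robot and the scene stay as the last step left them, time stands still between calls to the robot, and variables do not carry over. Pictures are saved under pics/ and viewed, about 8 in all and at most 12, crops included, and the job is handed in when it is done.

```bash
ls; mkdir -p pics; python3 - <<'E'
from station import ctrl,get_image,calibration,models
import cv2,numpy as np
print(ctrl.tcp_to_grasp, ctrl.get_obs())
for c in ("top","side"):
    im=get_image(c); cv2.imwrite(f"pics/{c}0.png",im[:,:,::-1])
    k=calibration(c); print(c,np.round(k["mtx"],1).tolist(),np.round(k["R"],3).tolist(),np.round(k["t"],3).tolist())
    for n in ("bar_mid","slot","rack","scanner","jar","short_mid","round_mid"):
        print(n,[(np.round(d["extent"]).tolist(),round(d["conf"],2)) for d in models.search_frame(c,n)[:3]])
E
```

```text
pics
0.0187 {'t': 0.0, 'q': array([-1.38499860e+00,  5.33481275e-02,  1.61431474e+00,  6.68296522e-05,
        1.47600224e+00, -1.18975292e-01]), 'dq': array([-0.00131113,  0.00138703,  0.00024542,  0.00038851,  0.00019176,
        0.0006636 ]), 'effort': array([-1.22295569e-03, -3.93682945e+01, -3.70176494e+01, -1.40619413e-04,
        7.20718337e-03,  1.50443464e-05]), 'tool_pos': array([ 0.18746364, -0.59556266,  0.23005605]), 'tool_rot': array([-3.10313874e+00, -4.76560970e-01,  4.30779102e-06]), 'contact_force': array([-0.58153383,  0.38082513,  0.0365612 ]), 'wrist_torque': array([-0.0209462 , -0.00872317, -0.03163784]), 'opening': 0.08532523207555016}
top [[425.8, 0.0, 282.4], [0.0, 425.8, 208.9], [0.0, 0.0, 1.0]] [[-0.019, -0.999, -0.037], [-0.997, 0.022, -0.079], [0.08, 0.036, -0.996]] [-0.068, 0.516, 1.097]
bar_mid [([300.0, 202.0, 307.0, 208.0], 0.57), ([290.0, 239.0, 299.0, 242.0], 0.52)]
slot [([115.0, 174.0, 208.0, 258.0], 0.58), ([327.0, 200.0, 341.0, 205.0], 0.32)]
rack [([287.0, 188.0, 378.0, 221.0], 0.92), ([329.0, 99.0, 416.0, 142.0], 0.9)]
scanner [([117.0, 177.0, 207.0, 258.0], 0.71)]
jar [([246.0, 211.0, 260.0, 228.0], 0.85)]
short_mid [([329.0, 202.0, 339.0, 208.0], 0.53)]
round_mid [([360.0, 200.0, 365.0, 205.0], 0.6)]
side [[427.3, 0.0, 280.3], [0.0, 427.3, 207.2], [0.0, 0.0, 1.0]] [[-0.818, -0.575, -0.011], [-0.43, 0.624, -0.653], [0.382, -0.529, -0.758]] [0.386, 0.349, 0.87]
bar_mid [([293.0, 190.0, 301.0, 215.0], 0.63), ([314.0, 218.0, 326.0, 248.0], 0.54)]
slot [([138.0, 251.0, 275.0, 395.0], 0.66), ([324.0, 116.0, 401.0, 165.0], 0.22)]
rack [([237.0, 126.0, 304.0, 176.0], 0.88), ([275.0, 170.0, 337.0, 234.0], 0.84), ([324.0, 114.0, 400.0, 168.0], 0.18)]
scanner [([134.0, 249.0, 279.0, 399.0], 0.94)]
jar [([265.0, 242.0, 284.0, 270.0], 0.59)]
short_mid [([306.0, 187.0, 315.0, 202.0], 0.61)]
round_mid [([319.0, 169.0, 327.0, 187.0], 0.51)]
```

```bash
python3 - <<'E'
import cv2,numpy as np
t=cv2.imread("pics/top0.png");s=cv2.imread("pics/side0.png")
a=cv2.resize(t[90:270,100:430],None,fx=2.4,fy=2.4,interpolation=cv2.INTER_CUBIC)
cv2.imwrite("pics/topc.png",a[:, :800])
cv2.imwrite("pics/sidec.png",cv2.resize(s[110:260,230:430],None,fx=4,fy=4,interpolation=cv2.INTER_CUBIC))
E
```

```text
(no output)
```

View pics/topc.png

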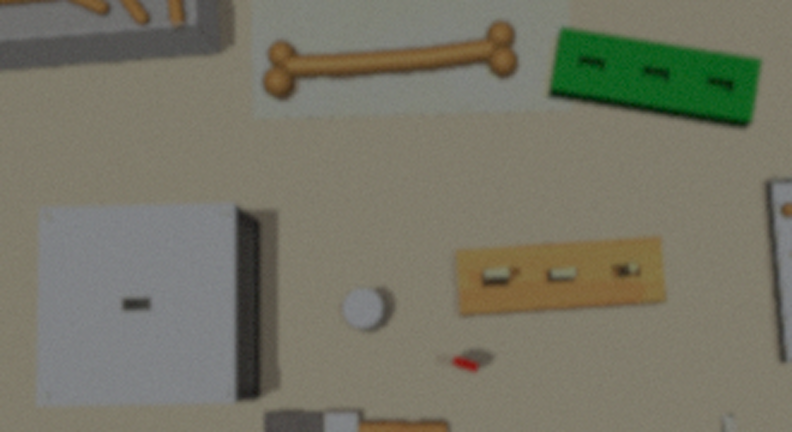

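View pics/sidec.png

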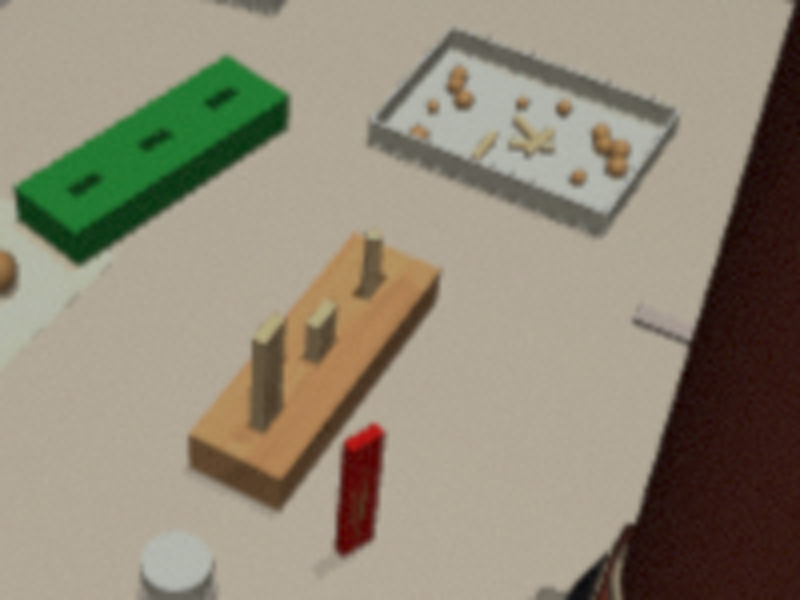

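The top crop shows the tall bone bar in the rack's left well (top-image px about 307,204), the short bar in the middle (334,203) and the pin at the right (361,202). The red look-alike stands alone at about (294,241), and the green rack is at (373,121). The slot is at about (157,216). I choose the bone bar in the left well; the side crop (the tall one, 297,203) confirms it.

```bash
cat >h.py <<'E'
from station import ctrl,get_image,calibration,models
import cv2,numpy as np
from scipy.spatial.transform import Rotation as Ro
def ray(k,uv,z):
    d=k["R"].T@np.linalg.inv(k["mtx"])@np.array([uv[0],uv[1],1.]); C=-k["R"].T@k["t"]
    return C+d*(z-C[2])/d[2]
def proj(k,X):
    c=k["R"]@np.asarray(X)+k["t"]; p=k["mtx"]@c; return p[:2]/p[2]
E
python3 - <<'E'
from h import *
k=calibration("top");print("C",-k["R"].T@k["t"])
f=lambda x,y:(100+(x+.5)/2.4-.5,90+(y+.5)/2.4-.5)
for n,x,y,z in [("rackFL",457,250,.035),("FR",662,237,.035),("NR",665,300,.035),("NL",460,316,.035),("bartop",496,273,.12),("shorttop",562,273,.07),("round",630,269,.086),("redtop",466,363,.11),("slot",137,304,.12),("jar",364,309,.06),
 ("scFL",38,207,.12),("scFR",237,205,.12),("scNR",237,401,.12),("scNL",37,404,.12),("slL",123,305,.12),("slR",150,303,.12)]:
    print(n,np.round(ray(k,f(x,y),z),4))
ks=calibration("side"); g=lambda x,y:(230+(x+.5)/4-.5,110+(y+.5)/4-.5)
for n,x,y,z in [("bartop",268,330,.12),("redtop",363,440,.11),("redfoot",355,545,0),("short",321,312,.07)]: print(n,np.round(ray(ks,g(x,y),z),4))
o=ctrl.get_obs(); print(Ro.from_rotvec(o["tool_rot"]).as_matrix().round(3))
kw=calibration("wrist"); R=Ro.from_rotvec(o["tool_rot"]).as_matrix()
print("cam in tool",R.T@(-kw["R"].T@kw["t"]-o["tool_pos"]), (kw["R"]@R).round(2).tolist(),kw["mtx"].round(0).tolist())
E
```

```text
C [ 0.42565792 -0.11860753  1.13065405]
rackFL [ 0.5521 -0.1001  0.035 ]
FR [ 0.5611 -0.32    0.035 ]
NR [ 0.4934 -0.3207  0.035 ]
NL [ 0.4808 -0.1018  0.035 ]
bartop [ 0.5185 -0.1397  0.12  ]
shorttop [ 0.5216 -0.2092  0.07  ]
round [ 0.5227 -0.277   0.086 ]
redtop [ 0.4301 -0.108   0.11  ]
slot [0.4953 0.2204 0.12  ]
jar [ 0.489  -0.0013  0.06  ]
scFL [0.596  0.3224 0.12  ]
scFR [0.593 0.119 0.12 ]
scNR [0.3968 0.1196 0.12  ]
scNL [0.3974 0.3209 0.12  ]
slL [0.4946 0.2346 0.12  ]
slR [0.496  0.2072 0.12  ]
bartop [ 0.5176 -0.1362  0.12  ]
redtop [ 0.4278 -0.1024  0.11  ]
redfoot [ 0.4282 -0.1058  0.    ]
short [ 0.5227 -0.2084  0.07  ]
[[ 0.954  0.3    0.   ]
 [ 0.3   -0.954 -0.   ]
 [-0.     0.    -1.   ]]
cam in tool [ 0.08255235 -0.00106408 -0.14211256] [[-0.0, 1.0, 0.0], [-0.95, -0.0, -0.32], [-0.32, -0.0, 0.95]] [[298.0, 0.0, 277.0], [0.0, 298.0, 213.0], [0.0, 0.0, 1.0]]
```

```bash
python3 -m creep '[[1,0.0302,-0.0225,0,0,0,0],[1,0.0302,-0.0225,0,0,0,0],[1,0.0302,-0.0225,0,0,0,0],[1,0.0302,-0.0225,0,0,0,0],[1,0.0302,-0.0225,0,0,0,0],[1,0.0302,-0.0225,0,0,0,0],[1,0.0302,-0.0225,0,0,0,0],[1,0.0302,-0.0225,0,0,0,0],[1,0.0302,-0.0225,0,0,0,0],[1,0.0302,-0.0225,0,0,0,0],[1,0.0302,-0.0225,0,0,0,0],[1,0.0302,-0.0225,0,0,0,0],[1,0.0302,-0.0225,0,0,0,0],[1,0.0302,-0.0225,0,0,0,0],[1,0.0302,-0.0225,0,0,0,0],[1,0,0,0,0,0,0]]' 25
python3 -m creep '[[0.6,0,0,0,0,0,-7.5],[0.6,0,0,0,0,0,-7.5],[0.6,0,0,0,0,0,-7.5],[0.6,0,0,0,0,0,-7.5],[0.6,0,0,0,0,0,-7.5],[0.6,0,0,0,0,0,-7.5],[0.6,0,0,0,0,0,-7.5],[0.6,0,0,0,0,0,-7.5],[0.6,0,0,0,0,0,-7.5],[0.6,0,0,0,0,0,-7.5],[0.6,0,0,0,0,0,0],[0.6,0,0,0,0,0,0]]'
python3 - <<'E'
from h import *
o=ctrl.get_obs(); k=calibration("wrist"); im=get_image("wrist"); cv2.imwrite("pics/w1.png",im[:,:,::-1])
import pickle; pickle.dump((o,k),open("w1.pkl","wb"))
R=Ro.from_rotvec(o["tool_rot"]).as_matrix(); print(o["tool_pos"],R.round(4).tolist(),o["opening"])
for n in("bar_mid","rack"): print(n,[(d["extent"],d["conf"]) for d in models.search_frame("wrist",n)[:3]])
E
```

```text
t: 2.4
tool_pos: [0.5201, -0.1351, 0.2314]
tool_rot: [-3.103, -0.484, -0.002]
contact_force: [-0.3, -1.3, 0.1]
opening: 0.0857
t: 3.6
tool_pos: [0.5182, -0.1387, 0.2313]
tool_rot: [2.177, 2.265, -0.0]
contact_force: [-0.6, -0.1, 0.3]
opening: 0.0509
[ 0.51818508 -0.13865165  0.23134072] [[-0.0398, 0.9992, -0.0001], [0.9992, 0.0398, -0.0002], [-0.0002, -0.0001, -1.0]] 0.05092625360236591
bar_mid [([271.7, 176.6, 281.6, 224.3], 0.7), ([172.1, 140.6, 214.3, 184.0], 0.65)]
rack [([382.3, 236.4, 492.8, 379.0], 0.96), ([245.8, 150.3, 311.9, 317.6], 0.57)]
```

View pics/w1.png

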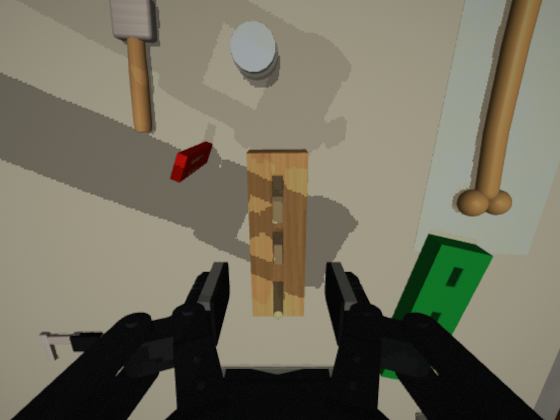

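```bash
python3 - <<'E'
from h import *
import pickle
o,k=pickle.load(open("w1.pkl","rb"))
im=cv2.imread("pics/w1.png")
cv2.imwrite("pics/w1c.png",cv2.resize(im[140:240,230:330],None,fx=6,fy=6,interpolation=cv2.INTER_CUBIC))
u=proj(k,[.518,-.138,.12]);print(u)
print([proj(k,[.518,-.138+s*.013,z]).round(1).tolist() for s in(-1,1) for z in(.12,.035)])
print("px per mm x", (proj(k,[.528,-.138,.12])-u)/10)
E
```

```text
[278.06943854 209.78280485]
[[277.5, 223.4], [277.4, 197.7], [278.7, 195.8], [278.2, 175.9]]
px per mm x [1.11559773 0.04078486]
```

View pics/w1c.png

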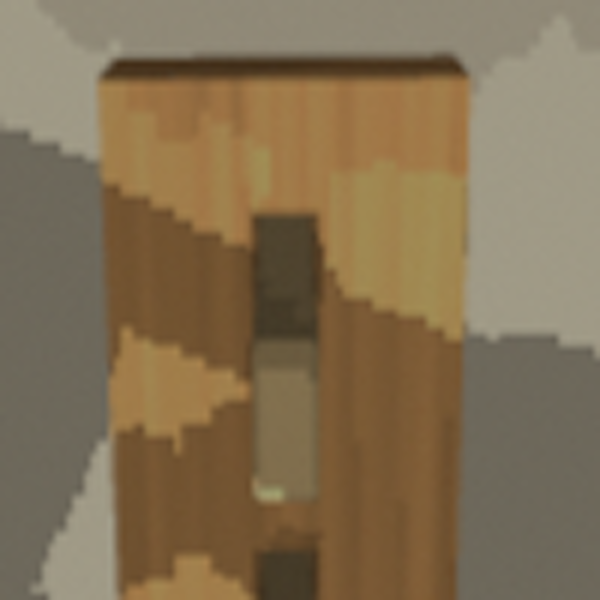

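The bar's top face (px 278,210) is within about 0.5 mm of the prediction and aligned with the jaws. Descending now and closing lightly.

```bash
python3 -m creep '[[0.5,0.0007,0,0.02,0,0,0],[0.5,0,0,0.02,0,0,0],[0.5,0,0,0.02,0,0,0],[0.5,0,0,0.02,0,0,0],[0.5,0,0,0.02,0,0,0],[0.5,0,0,0.02,0,0,0],[0.5,0,0,0.015,0,0,0],[0.5,0,0,0.01,0,0,0],[0.5,0,0,0.008,0,0,0],[0.5,0,0,0,0,0,0],[0.5,0,0,0,0,0,0]]' 25
python3 -m creep '[[0.3,0,0,0,0,0,0],[0.25,0,0,0,0,0,0],[0.2,0,0,0,0,0,0],[0.15,0,0,0,0,0,0],[0.1,0,0,0,0,0,0],[0.05,0,0,0,0,0,0],[0,0,0,0,0,0,0],[0,0,0,0,0,0,0],[0,0,0,0,0,0,0],[0,0,0,0,0,0,0],[0,0,0,0,0,0,0]]' 25
```

```text
t: 4.85
tool_pos: [0.5188, -0.1378, 0.0789]
tool_rot: [2.173, 2.268, 0.001]
contact_force: [0.2, 0.4, 0.1]
opening: 0.0429
t: 5.95
tool_pos: [0.5186, -0.1377, 0.0786]
tool_rot: [2.173, 2.268, 0.0]
contact_force: [0.4, 0.1, 3.3]
opening: 0.01
```

```bash
python3 -m creep '[[0,0,0,-0.003,0,0,0],[0,0,0,-0.005,0,0,0],[0,0,0,-0.005,0,0,0],[0,0,0,-0.007,0,0,0],[0,0,0,-0.01,0,0,0],[0,0,0,-0.01,0,0,0],[0,0,0,-0.015,0,0,0],[0,0,0,-0.015,0,0,0],[0,0,0,-0.015,0,0,0],[0,0,0,-0.015,0,0,0],[0,0,0,-0.02,0,0,0],[0,0,0,-0.02,0,0,0],[0,0,0,-0.02,0,0,0],[0,0,0,-0.02,0,0,0],[0,0,0,-0.01,0,0,0],[0,0,0,0,0,0,0]]'
python3 - <<'E'
from h import *
o=ctrl.get_obs();R=Ro.from_rotvec(o["tool_rot"]).as_matrix()
print(o["tool_pos"],R.T@(np.array([.4955,.2204,.2686])-o["tool_pos"]),R.round(4).tolist(),np.degrees(np.arctan2(R[1,0],R[0,0])))
E
```

```text
t: 7.55
tool_pos: [0.5192, -0.1379, 0.2708]
tool_rot: [2.171, 2.266, 0.002]
contact_force: [-0.1, 0.7, 0.5]
opening: 0.0096
[ 0.51921794 -0.13793792  0.27082054] [ 0.35902916 -0.00831098  0.0015898 ] [[-0.043, 0.9991, 0.0037], [0.9991, 0.043, -0.0015], [-0.0017, 0.0036, -1.0]] 92.46164980967181
```

```bash
python3 -m creep '[[0,0.01,-0.0002,0,0,0,0],[0,0.02,-0.0005,0,0,0,0],[0,0.025,-0.0006,0,0,0,0],[0,0.025,-0.0006,0,0,0,0],[0,0.025,-0.0006,0,0,0,0],[0,0.025,-0.0006,0,0,0,0],[0,0.025,-0.0006,0,0,0,0.5],[0,0.025,-0.0006,0,0,0,0.5],[0,0.025,-0.0006,0,0,0,0.5],[0,0.025,-0.0006,0,0,0,0.5],[0,0.025,-0.0006,0,0,0,0.5],[0,0.025,-0.0006,0,0,0,0],[0,0.025,-0.0006,0,0,0,0],[0,0.025,-0.0006,0,0,0,0],[0,0.02,-0.0006,0,0,0,0],[0,0.01,0,0,0,0,0],[0,0,0,0,0,0,0],[0,0,0,0,0,0,0],[0,0,0,0,0,0,0]]'
python3 - <<'E'
from h import *
import pickle
o=ctrl.get_obs(); k=calibration("wrist"); im=get_image("wrist"); cv2.imwrite("pics/w2.png",im[:,:,::-1])
pickle.dump((o,k),open("w2.pkl","wb"))
R=Ro.from_rotvec(o["tool_rot"]).as_matrix(); print(o["tool_pos"],R.round(4).tolist(),o["opening"])
print(proj(k,[.4955,.2204,.12]))
t=o["tool_pos"]
print("foot",proj(k,t+R@[0,0,.0686]))
print([(d["extent"],d["conf"]) for n in("slot","bar_mid") for d in models.search_frame("wrist",n)[:3]])
cv2.imwrite("pics/w2c.png",cv2.resize(im[130:280,180:380,::-1],None,fx=4,fy=4,interpolation=cv2.INTER_CUBIC))
E
```

```text
t: 9.45
tool_pos: [0.5011, 0.2213, 0.268]
tool_rot: [-2.223, -2.22, 0.001]
contact_force: [-0.3, -0.0, -0.3]
opening: 0.0096
[0.50110758 0.22127181 0.26800957] [[0.0016, 1.0, -0.0004], [1.0, -0.0016, -0.0004], [-0.0004, -0.0004, -1.0]] 0.009641933977793272
[272.67557128 199.81357534]
foot [278.54995042 228.15062168]
[([163.7, 91.4, 379.6, 285.7], 0.86), ([264.9, 216.9, 289.5, 355.1], 0.93)]
```

View pics/w2c.png

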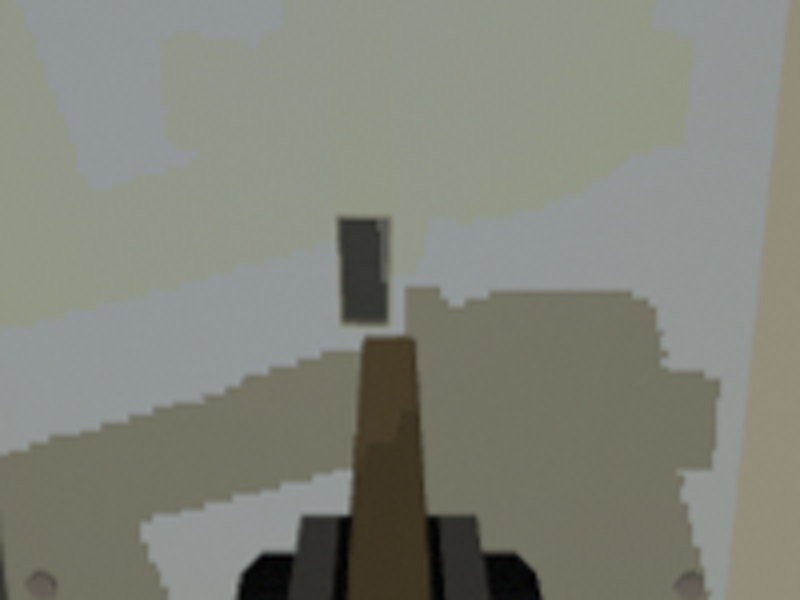

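The picture shows the slot clear in front of the bar (crop 337–389, 217–324) and the bar's front lower edge at crop (362–414, 338). The slot is slightly left of the bar, which is -x in the world.

```bash
python3 - <<'E'
from h import *
import pickle
o,k=pickle.load(open("w2.pkl","rb"));R=Ro.from_rotvec(o["tool_rot"]).as_matrix();t=o["tool_pos"]
g=lambda x,y:(180+(x+.5)/4-.5,130+(y+.5)/4-.5)
c=np.array([ray(k,g(*p),.12) for p in[(337.5,217),(389.5,217),(388.5,324.5),(341,324.5)]]);print(c.round(4).tolist(),c.mean(0))
for a,b in((3,0),(2,1)):
    d=c[b]-c[a];print("yaw slot",np.degrees(np.arctan2(-d[0],d[1])))
zf=t[2]-.0686
e=[ray(k,g(*p),zf) for p in[(361,338),(415,338)]];print("front foot edge",np.round(e,4),"mid",np.mean(e,0))
m=np.mean(e,0)-[0,.013,0]
print("delta world",c.mean(0)-m,"tool",R.T@(c.mean(0)-m))
# bar lateral tilt: columns of the bar edges at row 500
for z,p in((.06-.0,None),):
    pass
E
```

```text
[[0.487, 0.2369, 0.12], [0.4999, 0.2369, 0.12], [0.4996, 0.2087, 0.12], [0.4874, 0.2087, 0.12]] [0.49347975 0.22282296 0.12      ]
yaw slot 0.8517202367161142
yaw slot -0.6844646416219561
front foot edge [[0.4946 0.2325 0.1994]
 [0.5047 0.2325 0.1994]] mid [0.49965034 0.23253154 0.19940957]
delta world [-0.00617059  0.00329142 -0.07940957] tool [ 0.00331406 -0.00614076  0.07941094]
```

```bash
python3 -m creep '[[0,0.001,-0.002,0.005,0,0,0],[0,0.001,-0.002,0.01,0,0,0],[0,0.001,-0.002,0.01,0,0,0],[0,0,0,0.01,0,0,0],[0,0,0,0.01,0,0,0],[0,0,0,0.01,0,0,0],[0,0,0,0.008,0,0,0],[0,0,0,0.003,0,0,0],[0,0,0,0,0,0,0],[0,0,0,0,0,0,0],[0,0,0,0,0,0,0]]'
python3 - <<'E'
from h import *
import pickle
o=ctrl.get_obs(); k=calibration("wrist"); im=get_image("wrist")
pickle.dump((o,k),open("w3.pkl","wb"))
R=Ro.from_rotvec(o["tool_rot"]).as_matrix(); print(o["tool_pos"],R.round(4).tolist(),o["opening"])
a=cv2.resize(im[150:250,220:340,::-1],None,fx=5,fy=5,interpolation=cv2.INTER_CUBIC)
s=get_image("side"); cv2.imwrite("pics/s3.png",s[:,:,::-1]);cv2.imwrite("pics/w3.png",im[:,:,::-1])
p=proj(calibration("side"),o["tool_pos"]).astype(int);print(p)
x0,y0=p[0]-50,p[1]-60
b=cv2.resize(s[y0:y0+120,x0:x0+100,::-1],None,fx=5,fy=5,interpolation=cv2.INTER_CUBIC)
cv2.imwrite("pics/w3c.png",a);cv2.imwrite("pics/s3c.png",b);print(x0,y0)
E
```

```text
t: 10.7
tool_pos: [0.4956, 0.2251, 0.2031]
tool_rot: [2.222, 2.22, 0.002]
contact_force: [-0.1, -0.7, -0.3]
opening: 0.0095
[0.49558658 0.22514301 0.20307458] [[0.0007, 1.0, 0.0013], [1.0, -0.0007, 0.0004], [0.0004, 0.0013, -1.0]] 0.009477866066099034
[198 285]
148 225
```

View pics/w3c.png

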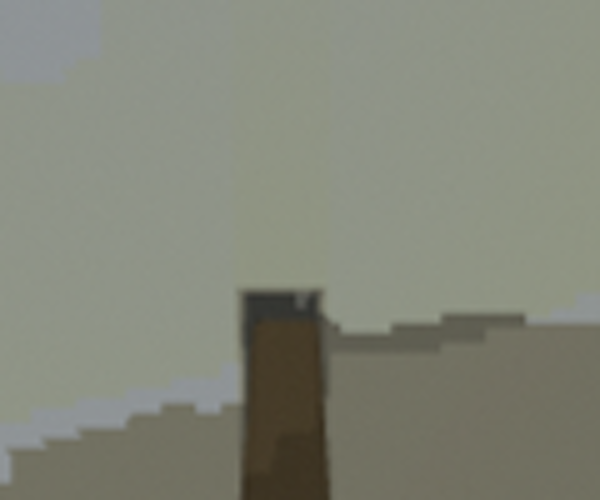

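View pics/s3c.png

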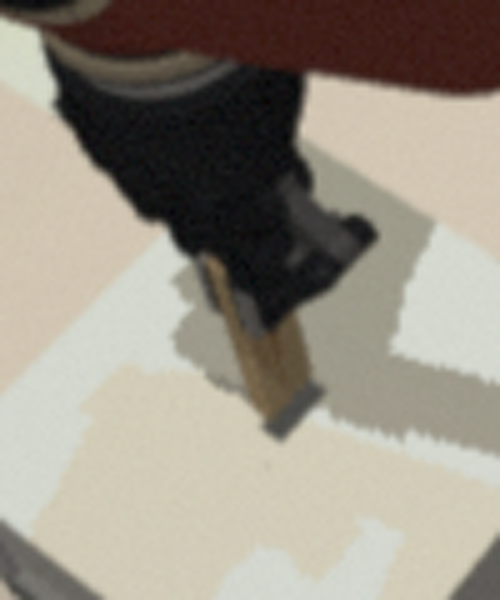

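```bash
python3 - <<'E'
from h import *
import pickle
o,k=pickle.load(open("w3.pkl","rb"));t=o["tool_pos"]
g=lambda x,y:(220+(x+.5)/5-.5,150+(y+.5)/5-.5)
zf=t[2]-.0686
for n,p,z in[("sL",(241,300),.12),("sR",(323,300),.12),("sfar",(282,291),.12),("bL",(248,322),zf),("bR",(322,322),zf)]: print(n,ray(k,g(*p),z).round(4))
im=cv2.imread("pics/w3.png").astype(int)
for r in(209,210,212,213,214,215): print(r,[int(v) for v in im[r,264:290].sum(1)//3])
print("col276",[int(v) for v in im[203:220,276].sum(1)//3], [v.tolist() for v in im[206:217,276]])
ks=calibration("side");g=lambda x,y:(148+(x+.5)/5-.5,225+(y+.5)/5-.5)
for n,p,z in[("slot near-right?",(324,388),.12),("slot bottom",(280,438),.12),("slot left",(262,424),.12),("foot A bot",(272,421),zf),("foot B",(312,380),zf)]: print(n,ray(ks,g(*p),z).round(4))
E
```

```text
sL [0.4872 0.2353 0.12  ]
sR [0.5002 0.2353 0.12  ]
sfar [0.4937 0.2368 0.12  ]
bL [0.4887 0.2366 0.1345]
bR [0.4997 0.2366 0.1345]
209 [142, 142, 141, 125, 93, 61, 52, 51, 51, 53, 52, 53, 53, 54, 52, 80, 85, 77, 59, 76, 110, 135, 141, 143, 141, 141]
210 [142, 142, 141, 125, 92, 62, 53, 53, 53, 52, 53, 53, 52, 51, 53, 78, 85, 63, 51, 75, 114, 136, 141, 142, 141, 142]
212 [142, 142, 141, 124, 93, 62, 53, 52, 52, 53, 52, 52, 51, 52, 51, 51, 52, 52, 50, 70, 100, 133, 141, 141, 141, 142]
213 [141, 142, 140, 124, 93, 62, 53, 49, 52, 55, 53, 52, 53, 53, 53, 53, 53, 53, 51, 59, 75, 113, 136, 141, 140, 141]
214 [143, 142, 142, 125, 89, 59, 53, 48, 52, 56, 56, 55, 55, 54, 56, 55, 54, 55, 53, 60, 74, 88, 116, 124, 137, 142]
215 [142, 141, 141, 126, 85, 57, 52, 54, 56, 55, 56, 56, 55, 55, 56, 56, 55, 56, 54, 59, 74, 87, 90, 91, 131, 140]
col276 [140, 139, 140, 139, 125, 84, 53, 52, 52, 51, 53, 55, 55, 55, 56, 56, 56] [[128, 147, 142], [116, 132, 129], [77, 87, 88], [51, 55, 54], [50, 54, 54], [50, 54, 52], [48, 53, 53], [48, 55, 57], [43, 58, 65], [39, 59, 69], [39, 59, 69]]
slot near-right? [0.4901 0.2091 0.12  ]
slot bottom [0.4899 0.2356 0.12  ]
slot left [0.4999 0.2351 0.12  ]
foot A bot [0.4907 0.2363 0.1345]
foot B [0.4896 0.214  0.1345]
```

```bash
python3 -m creep '[[0,-0.0012,-0.0008,0,0,0,0],[0,0,0,0,0,0,0],[0,0,0,0.004,0,0,0],[0,0,0,0.004,0,0,0],[0,0,0,0.002,0,0,0],[0,0,0,0.001,0,0,0],[0,0,0,0.001,0,0,0],[0,0,0,0,0,0,0],[0,0,0,0,0,0,0]]'
python3 - <<'E'
from h import *
import pickle
o=ctrl.get_obs(); k=calibration("wrist"); im=get_image("wrist")
R=Ro.from_rotvec(o["tool_rot"]).as_matrix(); print(o["tool_pos"],R.round(4).tolist())
a=cv2.resize(im[190:240,240:310,::-1],None,fx=8,fy=8,interpolation=cv2.INTER_CUBIC)
s=get_image("side")
p=proj(calibration("side"),o["tool_pos"]+[0,0,-.06]).astype(int);x0,y0=p[0]-25,p[1]-30;print(x0,y0)
b=cv2.resize(s[y0:y0+50,x0:x0+70,::-1],None,fx=8,fy=8,interpolation=cv2.INTER_CUBIC)
cv2.imwrite("pics/c4.png",cv2.resize(np.vstack([a,b])[:, :],None,fx=.75,fy=.75))
zf=o["tool_pos"][2]-.0686
im=im.astype(int)
for r in(212,214,216,218,220): print(r,[int(v) for v in im[r,264:290].sum(1)//3],[int(v) for v in (im[r,264:290,0]-im[r,264:290,2])])
print([int(v) for v in im[200:225,276].sum(1)//3],[int(v) for v in (im[200:225,276,0]-im[200:225,276,2])])
c=np.array([.4935,.2222,.12]); m=o["tool_pos"]+[-.001,-.0016,0]
print("pred slot",[proj(k,c+[a,.015,0]).round(1).tolist() for a in(-.007,.007)],"bar",[proj(k,[m[0]+a,m[1]+.013,zf]).round(1).tolist() for a in(-.005,.005)])
E
```

```text
t: 11.7
tool_pos: [0.4944, 0.2239, 0.1904]
tool_rot: [2.222, 2.221, 0.0]
contact_force: [0.3, 0.1, 0.1]
opening: 0.0095
[0.4944262  0.22385863 0.19040079] [[0.0006, 1.0, 0.0002], [1.0, -0.0006, 0.0], [0.0, 0.0002, -1.0]]
180 274
212 [141, 141, 141, 140, 129, 95, 69, 62, 60, 60, 58, 59, 60, 59, 58, 59, 58, 59, 58, 58, 57, 73, 106, 134, 140, 141] [7, 8, 7, 9, 13, 13, 8, 5, 5, 6, 5, 3, 5, 5, 6, 5, 5, 6, 5, 5, 5, 8, 16, 12, 9, 8]
214 [141, 141, 141, 141, 129, 89, 59, 48, 52, 54, 55, 54, 54, 55, 55, 55, 54, 54, 52, 50, 51, 75, 107, 134, 140, 140] [8, 7, 7, 8, 14, 12, 6, 14, 22, 22, 21, 21, 21, 21, 22, 22, 21, 23, 17, 11, 4, 9, 16, 12, 9, 8]
216 [141, 141, 141, 141, 129, 88, 57, 55, 56, 55, 56, 56, 55, 56, 55, 55, 57, 55, 54, 48, 51, 76, 106, 134, 140, 141] [7, 7, 7, 8, 14, 12, 17, 26, 29, 30, 30, 29, 29, 29, 29, 29, 30, 30, 28, 19, 6, 10, 17, 12, 9, 8]
218 [140, 141, 140, 140, 129, 88, 56, 54, 55, 54, 56, 54, 57, 55, 56, 56, 56, 56, 54, 51, 50, 69, 98, 118, 136, 140] [7, 8, 7, 9, 13, 12, 19, 28, 30, 30, 30, 30, 29, 28, 29, 28, 29, 29, 28, 24, 9, 9, 14, 12, 9, 9]
220 [140, 140, 141, 140, 130, 88, 59, 54, 56, 55, 55, 55, 56, 54, 57, 56, 56, 56, 55, 50, 50, 60, 74, 86, 115, 123] [9, 8, 8, 9, 14, 13, 23, 27, 28, 30, 29, 31, 29, 30, 29, 29, 29, 29, 29, 26, 9, 6, 10, 13, 11, 10]
[138, 139, 139, 139, 140, 139, 139, 139, 138, 139, 132, 104, 60, 54, 54, 56, 55, 55, 57, 55, 56, 55, 57, 56, 55] [13, 13, 13, 13, 13, 14, 13, 14, 14, 14, 15, 13, 5, 9, 21, 30, 29, 29, 29, 30, 29, 30, 29, 29, 28]
pred slot [[268.0, 210.8], [286.6, 210.8]] bar [[270.5, 214.0], [283.9, 214.0]]
```

View pics/c4.png

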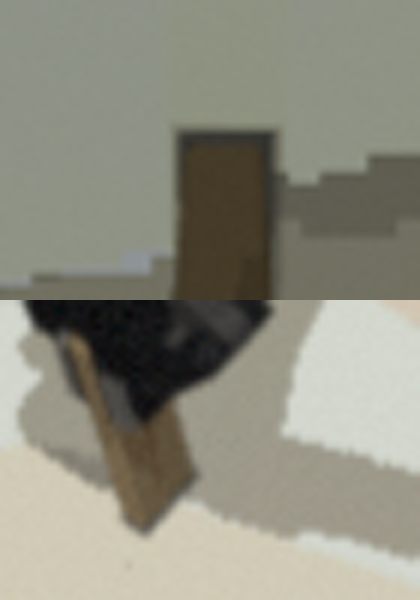

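The bar's foot is at the mouth, with a gap of about 2 mm at the front. It is off-centre by about 0.5 mm in x, so I'll nudge it and lower it.

```bash
python3 -m creep '[[0,0,0.0005,0,0,0,0],[0,0,0,0.002,0,0,0],[0,0,0,0.003,0,0,0],[0,0,0,0.003,0,0,0],[0,0,0,0.002,0,0,0],[0,0,0,0,0,0,0],[0,0,0,0,0,0,0]]'
```

```text
t: 12.5
tool_pos: [0.4948, 0.2238, 0.1802]
tool_rot: [-2.222, -2.221, 0.0]
contact_force: [0.1, -0.5, 0.3]
opening: 0.0094
```

```bash
python3 -m creep '[[0,0,0,0.003,0,0,0],[0,0,0,0.003,0,0,0],[0,0,0,0.003,0,0,0],[0,0,0,0.003,0,0,0],[0,0,0,0.003,0,0,0],[0,0,0,0.003,0,0,0],[0,0,0,0.003,0,0,0],[0,0,0,0.003,0,0,0],[0,0,0,0.003,0,0,0],[0,0,0,0.003,0,0,0],[0,0,0,0.0015,0,0,0],[0,0,0,0,0,0,0],[0,0,0,0,0,0,0],[0,0,0,0,0,0,0]]'
python3 - <<'E'
from h import *
o=ctrl.get_obs(); k=calibration("wrist"); im=get_image("wrist");s=get_image("side")
R=Ro.from_rotvec(o["tool_rot"]).as_matrix(); print(o["tool_pos"],R.round(4).tolist(),o["contact_force"],o["wrist_torque"],"dq",abs(o["dq"]).max())
p=proj(k,[.4937,.235,.12]).astype(int);q=proj(calibration("side"),[.494,.222,.125]).astype(int);print(p,q)
c=lambda im,p:cv2.resize(im[p[1]-25:p[1]+25,p[0]-35:p[0]+35,::-1],None,fx=8,fy=8,interpolation=cv2.INTER_CUBIC)
cv2.imwrite("pics/c5.png",cv2.resize(np.vstack([c(im,p),c(s,q)]),None,fx=.75,fy=.75))
E
```

```text
t: 13.9
tool_pos: [0.495, 0.2239, 0.149]
tool_rot: [2.222, 2.221, 0.001]
contact_force: [-0.6, 0.4, -0.8]
opening: 0.0101
[0.49499503 0.22389171 0.14904694] [[0.0007, 1.0, 0.0004], [1.0, -0.0007, 0.0002], [0.0002, 0.0004, -1.0]] [-0.61789378  0.35563001 -0.82437474] [ 0.00591697 -0.018929    0.02453722] dq 0.002294034081933193
[276 235] [206 304]
```

View pics/c5.png

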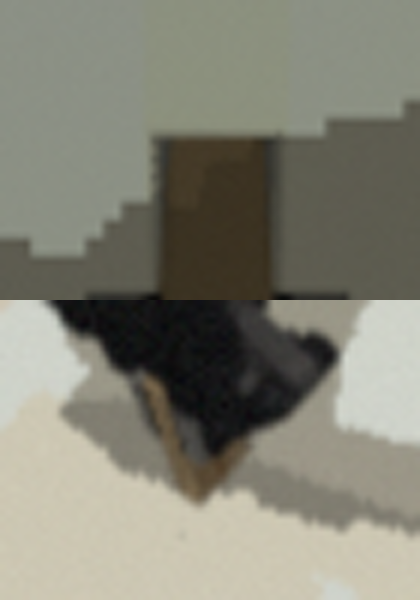

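```bash
python3 - <<'E'
from h import *
k=calibration("wrist"); im=get_image("wrist").astype(int)
for c in(274,277,280): print(c,[int(v) for v in im[225:245,c].sum(1)//3],[int(v) for v in (im[225:245,c,0]-im[225:245,c,2])])
for r in(236,240,244): print(r,[int(v) for v in im[r,262:294].sum(1)//3],[int(v) for v in (im[r,262:294,0]-im[r,262:294,2])])
for r in(230,231,232,233,234,235): print(r,ray(k,(277,r),.12).round(4))
print(ray(k,(268,236),.12),ray(k,(286,236),.12))
E
```

```text
274 [137, 137, 136, 136, 136, 135, 130, 101, 61, 56, 55, 53, 55, 55, 54, 54, 53, 49, 49, 49] [13, 14, 14, 14, 15, 16, 16, 18, 25, 28, 30, 29, 28, 28, 29, 29, 28, 27, 26, 26]
277 [136, 137, 136, 136, 136, 136, 130, 102, 62, 55, 54, 51, 47, 46, 48, 49, 48, 47, 47, 46] [14, 14, 14, 13, 16, 16, 15, 18, 27, 29, 30, 28, 26, 26, 26, 25, 24, 26, 25, 26]
280 [136, 136, 136, 136, 136, 136, 131, 104, 61, 55, 55, 51, 49, 47, 46, 47, 49, 47, 47, 47] [13, 13, 13, 13, 15, 16, 16, 18, 28, 29, 29, 28, 26, 27, 25, 27, 26, 25, 25, 25]
236 [138, 139, 139, 133, 94, 72, 57, 51, 53, 54, 55, 55, 53, 54, 53, 51, 53, 52, 51, 52, 49, 47, 47, 48, 57, 69, 81, 88, 87, 88, 88, 89] [7, 8, 6, 13, 13, 9, 6, 21, 28, 30, 28, 28, 29, 29, 28, 28, 27, 26, 28, 29, 26, 25, 25, 8, 6, 10, 13, 13, 13, 13, 13, 13]
240 [138, 139, 138, 132, 104, 78, 54, 51, 54, 54, 54, 55, 54, 49, 47, 49, 47, 47, 47, 48, 48, 48, 48, 47, 56, 70, 83, 88, 88, 89, 88, 87] [8, 8, 7, 14, 15, 12, 14, 26, 28, 28, 30, 29, 29, 27, 25, 25, 25, 26, 27, 26, 26, 26, 26, 12, 7, 9, 13, 13, 14, 12, 13, 14]
244 [87, 88, 88, 86, 79, 66, 48, 48, 51, 52, 52, 53, 49, 47, 48, 46, 47, 47, 47, 48, 48, 47, 47, 47, 62, 70, 83, 87, 88, 89, 89, 89] [14, 13, 13, 14, 12, 8, 13, 24, 27, 28, 27, 27, 26, 26, 26, 26, 24, 27, 25, 24, 27, 26, 25, 15, 11, 11, 12, 13, 13, 13, 13, 14]
230 [0.4938 0.2385 0.12  ]
231 [0.4938 0.2378 0.12  ]
232 [0.4938 0.2371 0.12  ]
233 [0.4938 0.2365 0.12  ]
234 [0.4938 0.2358 0.12  ]
235 [0.4938 0.2351 0.12  ]
[0.48820618 0.23444122 0.12      ] [0.4994236  0.23441786 0.12      ]
```

```bash
python3 -c "
from station import finish_job,ctrl
o=ctrl.get_obs();print(o['tool_pos'],o['contact_force'],o['opening']);print(finish_job())"
```

```text
[0.4949667  0.22384872 0.14899626] [ 0.06799052 -0.45377062 -0.23068098] 0.009680079860582044
the job is handed in; nothing more can be done
None
```

I took the tall bone bar from the rack's left well with a 25 N grip and lowered it upright through the slot. I handed the job in at about 14 s with the arm still holding it.

**Depth:** the lower end is about 39.6 mm below the lid's top. This is worked out from the grip height and assumes the bar stood on the well's floor and did not slip.

**Contact:** the wrist force stayed near zero (under about 1 N) in every reading while the bar went in and at the end. The opening read about 10 mm at the end, and the arm was still.

**Fit in the slot:**
- Across the 14 mm width, the wrist picture shows the bar centred to within about 0.2 mm.
- Along the 30 mm length, the end gap can't be seen from the cameras at this depth. Earlier measurements put the bar within about 0.5 mm of the middle.
- The cameras disagreed on the slot's position by 1–2 mm, and the slot looked about 1 mm narrower than stated. I centred the bar using the wrist camera.

I took no final picture of the other samples or the rest of the table. The arm stayed clear of them by the planned path, and no contact force was seen.

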